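# Clear the mug and flip the tea caddy open

## Robot

A 6-joint arm with a two-finger parallel gripper is mounted at the origin on a cart in front of the work surface, level with it; the furniture and walls round the work are solid. World frame = base frame: x ahead of the robot, y to its left, z up, the work surface at z = 0. Lengths are in mm, angles in degrees, forces in N, time in s.
With the tool pointing down it reaches from about 300 to 850 mm from the base axis. Payload 4.2 kg.
Tool frame: the origin (TCP) lies at the very end of the fingers, on their centre line; the grasp point (between the pads) lies 19 mm behind it; z points along the fingers, y is the line along which they close (so a half turn about z gives the same grasp; the last joint's range is limited). The gripper opens to 91 mm and grips with 3 to 60 N. Pads are 32 mm wide; open, the fingers measure 118 mm over their backs; the gripper's body (76 mm by 178 mm) begins 60 mm behind the grasp point.
Start: joints at [74.828, 18.312, 89.639, -0, 72.044, -1.146], TCP at [139.36, 557.873, 213.976] pointing down, gripper open.
Joint ranges: [-177.97, 177.97], [-48.28, 115.42], [12.27, 149.76], [-77.06, 257.06], [2.81, 150.46], [-146.56, 146.56]. Speed limits (degrees/s): [147.25, 147.25, 180, 180, 180, 180].

## Interface

Orientations are given as [roll, pitch, yaw] about the fixed x, y, z axes, in that order (R = Rz(yaw) Ry(pitch) Rx(roll)).
In Python, from workcell import env, eyes gives the robot as it stands.
- The arm moves only by the tool send_rows, never from a script. Its argument "targets" is text: rows parted by semicolons, each of 7 numbers parted by spaces: the shift along the tool's x, y, z in m, then the turn, a rotation vector about the tool's x, y, z in degrees, then the opening in per cent of the stroke, from 0 (shut) to 100 (fully open). A call has 1 to 12 rows; each row is the pose to reach, as a shift and turn from the pose commanded when the call began, along the tool's axes at that moment; what a row does not reach only later rows make up. A row lasts 1/12 s, in which the tool goes at most 41.7 mm and 7.16 degrees, less where a joint would pass 70% of its speed; a pose out of reach is approached as far as the arm can. A call with a gripper value outside its range is refused whole. The fingers move at their own pace and stop on an object; "grip_force" is the grip in N (left out, the last holds). Time passes only in rows, so rows that repeat a pose let the fingers close. It gives the time, the measured TCP pose, the force, the opening and the grip force at its end, in the units of the state.
- env.state(): the state, without advancing time (a new reading comes with each control period).
- eyes.grab_frame(name): name is "side" or "top"; returns a dict with "image" (384x512x3 uint8, blue, green, red), "fovy" (degrees; the focal length in pixels is half the picture's height over the tangent of half this angle, whatever the lens; pixels are square), "cx", "cy" (the principal point, pixels), "D" ([k1, k2, p1, p2, k3] as OpenCV has them; the pictures are not rectified), "eye" and "attitude" of the camera in the world. Camera axes: x right, y up, looking along -z (the intrinsics and any distortion apply to the point x, -y, -z); pixel columns grow to the right and rows downward; lengths in mm; the calibration is good to about 2 mm. A picture is of the moment at which its call begins. There is no depth.
- env.job_done(): hands the job in; it is judged then, once.
The state is a dict: "time_s": time; "qpos": joint angles; "qvel": joint speeds; "effort": joint torques, N m; "ee_pos": TCP position; "ee_rot": TCP orientation; "force": force on the tool from outside, world axes, zero at the start; "torque": the same for the moment, N m; "gripper_width": finger opening in mm; "gripper_force": force on a finger pad.
Only numpy, scipy, OpenCV 4.12 (cv2) and the standard library are available. Lean on these libraries where they do the work, as an engineer would, in place of code of your own. Each camera call takes 0.05 s, during which the arm holds its last target. There are 200 camera calls.

## Task

The dotted mug stands in the way of the green tea caddy. First push the mug along the worktop to the left or right until none of its round body is in front of the caddy any more, then, from under its wooden lip, push the green lid up and over past upright, without flinging it, until it rests open on its own. Nothing is picked up: do not lift or tip the mug or the caddy, leave the caddy where it is, and leave the red caddy shut and everything else where it stands.

Things in the scene. Friction and masses are not known exactly. Their poses are not given: they have to be found in the camera images.
- green_caddy: Green tea caddy: an upright box 80 (x, depth) x 120 (y, width) x 85 mm high, about 1.2 kg, standing loose on the worktop, full of sachets. Origin: centre of its underside. x points to its back (the hinge side), y to its left, z up; its front, with a blank paper card, faces -x. The one to open. Its place is swapped with the red one's at random.
- green_lid (a joint): hinge of the green caddy's lid along the caddy's upper back edge (+y axis): 0 = shut, grows as the front of the lid rises, stop at 1.95 rad. Lid 0.13 kg, 5 mm thick, no spring, lightly damped (0.012 N m s): below about 1.5 rad it falls shut, past upright it falls back on to the stop and stays. 
- green_lid_hinge (a point): point on the green lid's hinge axis, at the middle of the caddy's upper back edge: 40 mm behind the caddy's centre, 85 mm above the worktop. Axes as the caddy's.
- green_lid_lip (a point): middle of the front edge of the pale wooden lip of the green lid, at its underside, 108 mm from the hinge axis. The lip is 70 mm wide, 5 mm thick, and stands out 28 mm in front of the caddy's front wall with free space under it; a 7 mm round bead runs along its edge and stands 3.5 mm beyond this point. Turns with the lid.
- mug_center (a point): white mug with dark dots, 0.28 kg: centre of its round body, half-way up (45 mm above the worktop when it stands). Body 82 mm across, 91 mm high; the handle reaches 74 mm from this point along its -y axis, and at the start points roughly towards the robot. It stands in front of the green caddy's lip, its side about 20 mm from the lip.
- red_caddy: Red tea caddy: an upright box 80 (x, depth) x 120 (y, width) x 85 mm high, about 1.2 kg, standing loose on the worktop, full of sachets. Origin: centre of its underside. x points to its back (the hinge side), y to its left, z up; its front, with a blank paper card, faces -x. Same make as the green one; must stay shut and in place.
- red_lid (a joint): hinge of the red caddy's lid, made like the green one; 0 = shut, to stay so.
- spice_c: spice jar with a red cap, 45 mm across, 106 mm high, bystander behind and between the caddies. Origin: centre of its underside.
- jar_nut: jar with a red lid, 66 mm across, 104 mm high, bystander at the right. Origin: centre of its underside.
- teal_cup: teal glass cup, 67 mm across, 66 mm high, bystander at the left. Origin: centre of its underside.
- mug_b: mug, brown above and white below, 90 mm across (122 mm with the handle), 105 mm high, bystander at the near right. Origin: centre of its underside.
There are look-alikes about, which are no part of the job. There is more than one size of the red_caddy; the one meant has the size given above.

How it is judged (in metres and radians):
On the way, in this order (a step that is already met when the one before it is completed fails the run):
1. the mug has been slid aside, standing on the worktop, while the green lid is still shut ((y of mug_center in the frame of green_caddy above 0.095 m or y of mug_center in the frame of green_caddy below -0.095 m) and value of joint green_lid below 0.15 rad and height (world z) of mug_center between 0.038 and 0.052 m and angle between mug_center's own z axis and vertical below 0.1 rad), for 0.2 s.
2. the green lid has been flipped past upright on to its stop (value of joint green_lid above 1.8 rad), for 0.2 s.
At the end, for the whole second after the job is handed in: Green lid at rest open past upright (over 1.8 rad); mug upright on the worktop, its middle over 95 mm left or right of the green caddy's middle line; green caddy within 40 mm of its place; red caddy shut; it and the other things within 30 mm of their places (value of joint green_lid above 1.8 rad and not (velocity of joint green_lid above 0.1 rad/s) and (y of mug_center in the frame of green_caddy above 0.095 m or y of mug_center in the frame of green_caddy below -0.095 m) and height (world z) of mug_center between 0.038 and 0.052 m and angle between mug_center's own z axis and vertical below 0.1 rad and linear speed of green_caddy below 0.02 m/s and distance of green_caddy from where it was at the start of the episode below 0.04 m and angle between green_caddy's own z axis and vertical below 0.05 rad and value of joint red_lid below 0.05 rad and distance of each of red_caddy, spice_c, jar_nut, teal_cup, mug_b from where it was at the start of the episode below 0.03 m); the robot touches nothing.
It fails at once if the dotted mug is lifted, carried or tipped (height (world z) of mug_center above 0.062 m or angle between mug_center's own z axis and vertical above 0.35 rad).
It fails at once if the green caddy is lifted, tipped or shoved out of its place (height (world z) of green_caddy above 0.015 m or angle between green_caddy's own z axis and vertical above 0.15 rad or distance of green_caddy from where it was at the start of the episode above 0.04 m).
It fails at once if the green lid is flung open (velocity of joint green_lid above 4 rad/s).
It fails at once if the red caddy is opened, lifted or shoved (value of joint red_lid above 0.2 rad or distance of red_caddy from where it was at the start of the episode above 0.03 m or angle between red_caddy's own z axis and vertical above 0.15 rad).
It fails at once if another thing is shoved or knocked over (distance of any of spice_c, jar_nut, teal_cup, mug_b from where it was at the start of the episode above 0.03 m or angle between any of spice_c, jar_nut, teal_cup, mug_b's own z axis and vertical above 0.3 rad).
It also fails if it takes over 64 s, if anything falls off the work surface, if the arm or the gripper's body presses on something with over 40 N, if the wrist force passes 120 N, or if a joint passes its speed limit or range.

## Working session

There is one attempt and no reset: what is moved stays moved. The work goes in short steps, Python scripts to look and compute and a tool call to move; the robot and the scene stay as the last step left them, time stands still between calls to the robot, and variables do not carry over. Pictures are saved under pics/ and viewed, at most 11 in all, crops included, and the job is handed in when it is done.

Besides the shell and the picture viewer there is one more tool, called after "Call:" as name(argument=value, ...), one argument or row to a line, values as JSON. send_rows: Moves the arm, as the interface text tells. Its arguments: {"type":"object","properties":{"targets":{"type":"string"},"grip_force":{"type":"number"}},"required":["targets"]}

```bash
mkdir -p pics; python3 - <<'E'
from workcell import env, eyes
import cv2
for n in("side","top"):
    f=eyes.grab_frame(n); cv2.imwrite(f"pics/{n}0.png",f["image"])
    print({k:v for k,v in f.items() if k!="image"})
print(env.state())
E
```

```text
{'fovy': 49.760806889549954, 'cx': 256.56718514989245, 'cy': 193.86966634162823, 'D': array([-0.11655437,  0.        ,  0.        ,  0.        ,  0.        ]), 'eye': array([-398.25718448, -431.01337402, 1174.40762629]), 'attitude': array([ 42.45704227,   0.08623906, -65.2642086 ])}
{'fovy': 57.78429330677745, 'cx': 256.2031228575764, 'cy': 198.20280943147665, 'D': array([-0.05919075,  0.        ,  0.        ,  0.        ,  0.        ]), 'eye': array([ 293.93497008,  -30.96989323, 1399.0903631 ]), 'attitude': array([  9.81749722,  -0.46308445, -88.33307916])}
{'time_s': 0.1, 'qpos': array([ 7.48285367e+01,  1.83457056e+01,  8.96980065e+01, -3.67848481e-04,
        7.20426515e+01, -1.14596916e+00]), 'qvel': array([ 0.15409266, -0.09607225, -0.18364752, -0.05304895,  0.10864961,
       -0.0321958 ]), 'effort': array([ 5.24346433e-04, -4.13332772e+01, -2.32509255e+01,  7.30965030e-02,
        4.21612593e-02, -5.40652297e-05]), 'ee_pos': array([139.24112827, 557.43736329, 213.23667658]), 'ee_rot': array([-1.79913647e+02, -1.37754953e-03,  1.65974619e+02]), 'force': array([ 0.29506448,  0.60026048, -0.69522765]), 'torque': array([ 0.01429065, -0.00524041,  0.0174873 ]), 'gripper_force': 0.0, 'gripper_width': 91.32294704588277}
```

View pics/side0.png

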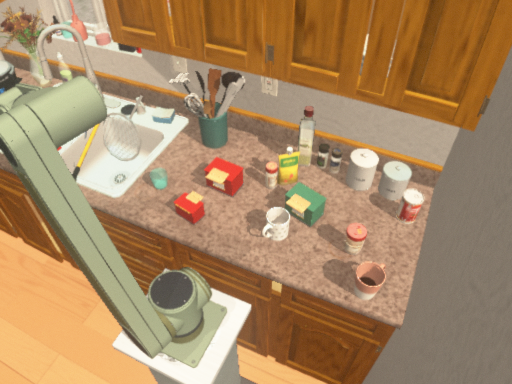

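View pics/top0.png

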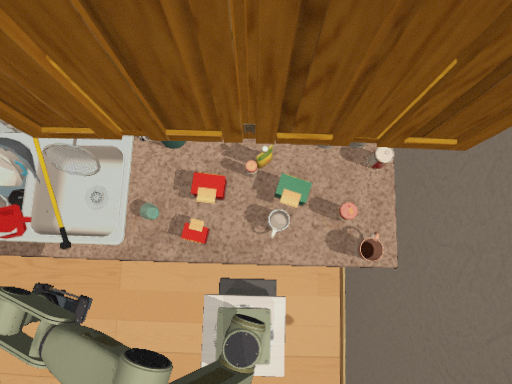

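The side view shows the green caddy at about (305,203) with the dotted mug in front at (277,224). In the top view they are at (293,190) and (279,219), with the lip at (291,199). jar_nut is at (349,211), the red caddy at (208,186), and the small red look-alike at (195,232).

```bash
cat > h.py <<'E'
from workcell import env, eyes
import cv2, numpy as np
from scipy.spatial.transform import Rotation as R
def cam(f):
    H=f["image"].shape[0]; fl=H/2/np.tan(np.radians(f["fovy"]/2))
    K=np.array([[fl,0,f["cx"]],[0,fl,f["cy"]],[0,0,1]])
    return K,np.array(f["D"]),R.from_euler("xyz",f["attitude"],degrees=True).as_matrix(),np.array(f["eye"])
def onz(f,uv,z):
    K,D,M,e=cam(f)
    p=cv2.undistortPoints(np.array(uv,float).reshape(-1,1,2),K,D).reshape(-1,2)
    d=np.c_[p[:,0],-p[:,1],-np.ones(len(p))]@M.T
    return e+d*((z-e[2])/d[:,2])[:,None]
def mask(im,lo,hi,roi):
    h=cv2.inRange(cv2.cvtColor(im,cv2.COLOR_BGR2HSV),lo,hi); m=np.zeros_like(h)
    x0,y0,x1,y1=roi; m[y0:y1,x0:x1]=h[y0:y1,x0:x1]
    return m
def crop(im,roi,s,name):
    x0,y0,x1,y1=roi; cv2.imwrite(name,cv2.resize(im[y0:y1,x0:x1],None,fx=s,fy=s,interpolation=cv2.INTER_CUBIC))
E
python3 - <<'E'
from h import *
f=eyes.grab_frame("top"); g=eyes.grab_frame("side")
a=cv2.resize(f["image"][165:265,180:390],None,fx=3.6,fy=3.6,interpolation=cv2.INTER_CUBIC); crop(f["image"],(180,165,390,265),3.7,"pics/topc.png")
crop(g["image"],(240,150,400,270),4.8,"pics/sidec.png")
m=mask(f["image"],(65,80,30),(95,255,255),(265,165,330,215))
c=max(cv2.findContours(m,0,2)[0],key=cv2.contourArea); r=cv2.minAreaRect(c); print("green",r)
print(onz(f,cv2.boxPoints(r),90))
m=mask(f["image"],(15,60,120),(30,200,255),(270,185,310,212))
c=max(cv2.findContours(m,0,2)[0],key=cv2.contourArea); r=cv2.minAreaRect(c); print("lip",r)
print(onz(f,cv2.boxPoints(r),90))
m=mask(f["image"],(0,0,150),(179,60,255),(262,203,296,245))
c=max(cv2.findContours(m,0,2)[0],key=cv2.contourArea); print("mug",cv2.boundingRect(c))
E
```

```text
green ((292.6500244140625, 189.04998779296875), (30.990318298339844, 23.084625244140625), 18.434947967529297)
[[ 534.84193217 -103.82972664   90.        ]
 [ 621.87915128 -130.38115973   90.        ]
 [ 586.64575876 -244.59164199   90.        ]
 [ 500.29373696 -216.81075525   90.        ]]
lip ((290.20001220703125, 197.90000915527344), (19.289892196655273, 14.862703323364258), 18.434947967529297)
[[ 508.99456693 -121.15325358   90.        ]
 [ 564.42215839 -138.23807248   90.        ]
 [ 542.74362312 -208.87031343   90.        ]
 [ 487.58367281 -191.30645192   90.        ]]
mug (268, 209, 22, 29)
```

View pics/topc.png

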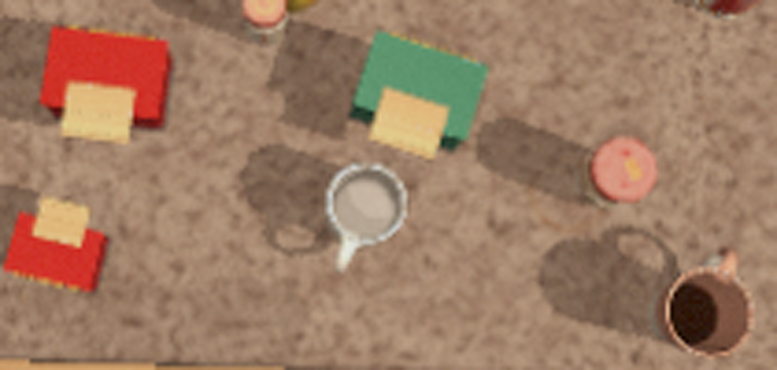

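View pics/sidec.png

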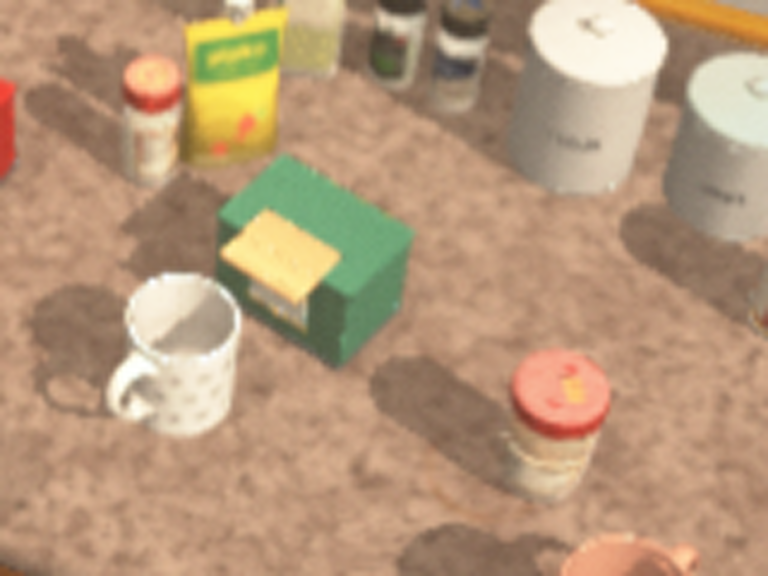

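The crops show the mug rim centred at about px (278.9,220.1). The lip's front corners are at (280,202) and (297,207), and the lid's back corners at (282,174) and (311.6,183).

```bash
python3 - <<'E'
from h import *
f=eyes.grab_frame("top"); g=eyes.grab_frame("side")
C=lambda p:(np.array(p,float)+.5)/3.7-.5+[180,165]
S=lambda p:(np.array(p,float)+.5)/4.8-.5+[240,150]
np.set_printoptions(precision=1,suppress=True)
b=onz(f,C([[378,32],[487,66]]),90); l=onz(f,C([[370,138],[433,157]]),90)
print("back",b,"lipfront",l)
print("back side",onz(g,S([[287,155],[413,232]]),90),"lipfront",onz(g,S([[222,252],[295,303]]),90))
print("mug rim",onz(f,C([[366,204]]),91),onz(g,S([[185,318]]),91),"handle",onz(f,C([[342,266]]),60))
print("jar",onz(f,C([[624,170]]),104),onz(g,S([[560,393]]),104),"mugb",onz(f,C([[708,311]]),105))
print("red",onz(f,C([[57,28],[170,42],[62,136],[130,141]]),90), "spice",onz(f,C([[265,6]]),106),"smallred",onz(f,C([[90,205],[103,245]]),50),"handle mugb",onz(f,C([[731,256]]),60))
E
```

```text
back [[ 621.6 -131.2   90. ]
 [ 588.8 -245.6   90. ]] lipfront [[ 509.  -124.7   90. ]
 [ 491.1 -190.    90. ]]
back side [[ 621.3 -131.7   90. ]
 [ 586.2 -244.1   90. ]] lipfront [[ 509.5 -123.5   90. ]
 [ 486.3 -188.9   90. ]]
mug rim [[ 440.4 -121.8   91. ]] [[ 440.2 -123.3   91. ]] handle [[ 378.5 -100.2   60. ]]
jar [[ 481.4 -384.1  104. ]] [[ 475.3 -384.4  104. ]] mugb [[ 340.6 -467.3  105. ]]
red [[615.6 204.7  90. ]
 [604.1  85.8  90. ]
 [501.4 192.7  90. ]
 [498.3 122.3  90. ]] spice [[641.6 -12.3 106. ]] smallred [[435.1 165.8  50. ]
 [393.5 149.9  50. ]] handle mugb [[ 400.  -508.3   60. ]]
```

```bash
cat >> h.py <<'E'
def rel(*tg):
    "tg: (x,y,z,roll,pitch,yaw) -> shift m and rotvec deg in the tool axes now"
    s=env.state(); M=R.from_euler("xyz",s["ee_rot"],degrees=True)
    for t in tg:
        d=M.inv().apply(np.array(t[:3])-s["ee_pos"])/1000
        w=(M.inv()*R.from_euler("xyz",t[3:],degrees=True)).as_rotvec(degrees=True)
        print(np.round(d,3),np.round(w,1))
E
python3 - <<'E'
from h import *
rel((430,200,200,180,0,120))
E
```

```text
[-0.369 -0.277  0.014] [-0.  0. 46.]
```

Call:
send_rows(
  targets="-0.369 -0.277 0.014 0 0 46 48;-0.369 -0.277 0.014 0 0 46 48;-0.369 -0.277 0.014 0 0 46 48;-0.369 -0.277 0.014 0 0 46 48;-0.369 -0.277 0.014 0 0 46 48;-0.369 -0.277 0.014 0 0 46 48;-0.369 -0.277 0.014 0 0 46 48;-0.369 -0.277 0.014 0 0 46 48;-0.369 -0.277 0.014 0 0 46 48;-0.369 -0.277 0.014 0 0 46 48;-0.369 -0.277 0.014 0 0 46 48;-0.369 -0.277 0.014 0 0 46 48",
)

```text
time_s: 1.3
ee_pos: [433.8, 194.9, 199.9]
ee_rot: [179.9, 0.2, 119.6]
force: [-0.1, 0.9, -0.2]
gripper_width: 43.7
gripper_force: 0.0
```

```bash
python3 - <<'E'
from h import *
print(env.state())
rel((435,-225,200,180,0,90),(430,200,200,180,0,120))
E
```

```text
{'time_s': 1.3, 'qpos': array([ 22.93431538,   9.9071202 , 103.33631656,  -0.18861081,
        66.67802032,  -6.61988366]), 'qvel': array([0.48474907, 0.14784794, 0.09291081, 4.82409355, 1.47943015,
       0.42727805]), 'effort': array([-1.32182926e+00, -3.21193135e+01, -2.21525306e+01, -2.75332024e-01,
        1.96392409e-02, -4.41479534e-01]), 'ee_pos': array([433.81839885, 194.94363385, 199.89592377]), 'ee_rot': array([179.94207124,   0.18118859, 119.62865939]), 'force': array([-0.09405754,  0.94889403, -0.22563215]), 'torque': array([-0.06139458, -0.00884424,  0.00716655]), 'gripper_force': 0.0, 'gripper_width': 43.70840143889849}
[-0.366 -0.207  0.001] [ 0.1  0.2 29.6]
[ 0.006 -0.001 -0.   ] [ 0.1  0.2 -0.4]
```

Call:
send_rows(
  targets="-0.366 -0.207 0 0 0 30 48;-0.366 -0.207 0 0 0 30 48;-0.366 -0.207 0 0 0 30 48;-0.366 -0.207 0 0 0 30 48;-0.366 -0.207 0 0 0 30 48;-0.366 -0.207 0 0 0 30 48;-0.366 -0.207 0 0 0 30 48;-0.366 -0.207 0 0 0 30 48;-0.366 -0.207 0 0 0 30 48;-0.366 -0.207 0 0 0 30 48;-0.366 -0.207 0 0 0 30 48;-0.366 -0.207 0 0 0 30 48",
)

```text
time_s: 2.3
ee_pos: [433.7, -222.5, 199.6]
ee_rot: [-180.0, -0.0, 89.7]
force: [0.3, -0.6, -0.2]
gripper_width: 43.7
gripper_force: 0.0
```

```bash
python3 - <<'E'
from h import *
print(env.state()["qpos"])
rel((435,-225,200,180,0,90),(435,-225,24,180,0,90),(438,-172,24,180,0,90),(440,-32,24,180,0,90))
E
```

```text
[-2.85204008e+01  1.10321706e+01  1.01925156e+02  1.34239995e-02
  6.70630979e+01 -2.82654841e+01]
[-0.003  0.001 -0.   ] [-0.  -0.  -0.3]
[-0.003  0.001  0.176] [-0.  -0.  -0.3]
[0.05  0.004 0.176] [-0.  -0.  -0.3]
[0.19  0.006 0.176] [-0.  -0.  -0.3]
```

Call:
send_rows(
  targets="-0.002 0.003 0.04 0 0 0 48;-0.002 0.003 0.08 0 0 0 48;-0.002 0.003 0.12 0 0 0 48;-0.002 0.003 0.155 0 0 0 48;-0.002 0.003 0.175 0 0 0 48;-0.002 0.003 0.175 0 0 0 48;0.015 0.004 0.175 0 0 0 48;0.03 0.005 0.175 0 0 0 48;0.04 0.005 0.175 0 0 0 48;0.048 0.005 0.175 0 0 0 48;0.054 0.005 0.175 0 0 0 48;0.06 0.005 0.175 0 0 0 48",
)

```text
time_s: 3.3
ee_pos: [440.1, -160.6, 26.0]
ee_rot: [179.8, 0.1, 90.0]
force: [-0.1, -2.0, 1.1]
gripper_width: 43.7
gripper_force: 1.2
```

```bash
python3 - <<'E'
from h import *
print(env.state()["qpos"])
f=eyes.grab_frame("top"); crop(f["image"],(230,165,390,265),4.8,"pics/p1.png")
E
```

```text
[-2.14483604e+01  2.10237265e+01  1.17921561e+02 -2.47439812e-02
  4.08568120e+01 -2.14567386e+01]
```

View pics/p1.png

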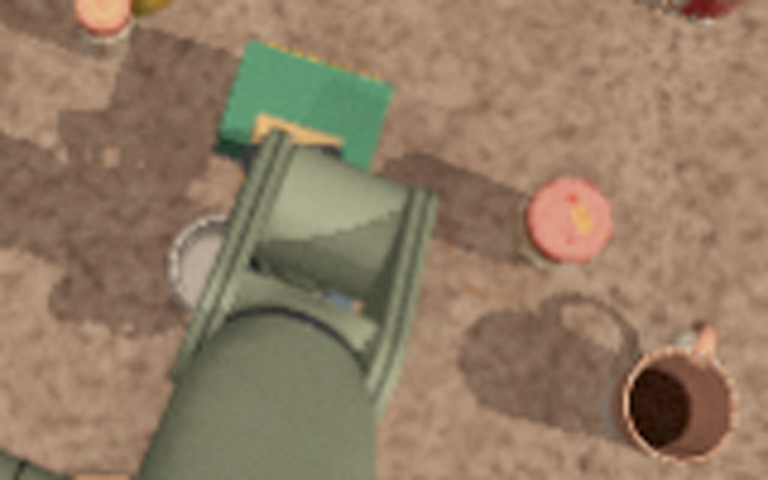

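The fingers touch the mug's right side at about (205,265) in the crop, and the caddy hasn't moved. I'll keep pushing.

Call:
send_rows(
  targets="0.01 0 0 0 0 0 48;0.022 0 0 0 0 0 48;0.034 0 0 0 0 0 48;0.046 0 0 0 0 0 48;0.058 0 0 0 0 0 48;0.07 0 0 0 0 0 48;0.082 0 0 0 0 0 48;0.094 0 0 0 0 0 48;0.105 0 0 0 0 0 48;0.115 0 0 0 0 0 48;0.12 0 0 0 0 0 48;0.12 0 0 0 0 0 48",
)

```text
time_s: 4.35
ee_pos: [438.3, -39.4, 24.7]
ee_rot: [-179.9, -0.0, 90.0]
force: [-0.2, -0.2, 0.2]
gripper_width: 43.9
gripper_force: 0.0
```

Call:
send_rows(
  targets="-0.02 0 0 0 0 0 48;-0.05 0 0 0 0 0 30;-0.05 0 -0.04 0 0 0 10;-0.05 0 -0.08 0 0 0 0;-0.06 0 -0.12 0 0 0 0;-0.08 0 -0.16 0 0 0 0;-0.1 0 -0.19 0 0 0 0;-0.1 0 -0.22 0 0 0 0;-0.1 0 -0.22 0 0 0 0",
)

```text
time_s: 5.1
ee_pos: [441.7, -142.7, 250.7]
ee_rot: [179.4, 0.2, 89.8]
force: [-0.2, -0.2, -0.1]
gripper_width: 0.5
gripper_force: 0.0
```

```bash
python3 - <<'E'
from h import *
print(env.state()["qpos"])
f=eyes.grab_frame("top"); crop(f["image"],(180,165,390,265),3.7,"pics/p2.png")
E
```

```text
[-1.93465316e+01  6.52004679e+00  9.98812052e+01  3.66519384e-02
  7.29366011e+01 -1.91945366e+01]
```

View pics/p2.png

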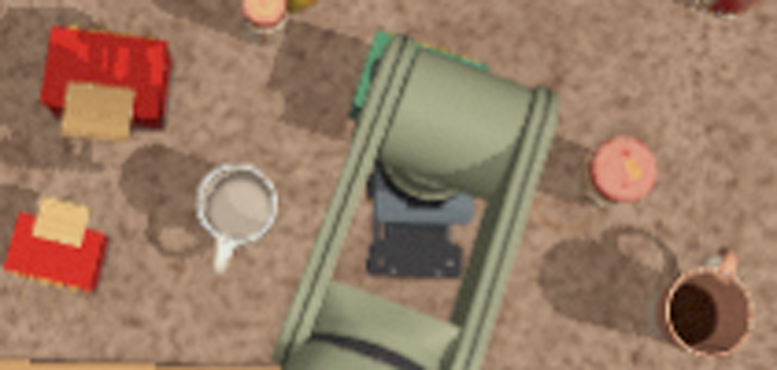

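The mug now stands upright at crop (237,204), about 130 mm to the left. The caddies haven't moved. Next I'll turn and tilt the tool in front of the lip, and fit the arm's planar geometry to see how much tilt it can reach.

```bash
python3 - <<'E'
from h import *
rel((430,-136,270,180,20,163.3))
E
```

```text
[ 0.006 -0.01  -0.022] [-12.6 -16.9 -72.7]
```

Call:
send_rows(
  targets="0.006 -0.01 -0.02 -12.6 -16.9 -72.7 0;0.006 -0.01 -0.02 -12.6 -16.9 -72.7 0;0.006 -0.01 -0.02 -12.6 -16.9 -72.7 0;0.006 -0.01 -0.02 -12.6 -16.9 -72.7 0;0.006 -0.01 -0.02 -12.6 -16.9 -72.7 0;0.006 -0.01 -0.02 -12.6 -16.9 -72.7 0;0.006 -0.01 -0.02 -12.6 -16.9 -72.7 0;0.006 -0.01 -0.02 -12.6 -16.9 -72.7 0;0.006 -0.01 -0.02 -12.6 -16.9 -72.7 0;0.006 -0.01 -0.02 -12.6 -16.9 -72.7 0;0.006 -0.01 -0.02 -12.6 -16.9 -72.7 0;0.006 -0.01 -0.02 -12.6 -16.9 -72.7 0",
)

```text
time_s: 6.15
ee_pos: [426.7, -134.1, 262.5]
ee_rot: [180.0, 19.4, 163.4]
force: [-0.4, 0.0, -0.2]
gripper_width: 0.2
gripper_force: 0.0
```

```bash
python3 - <<'E'
from h import *
from scipy.optimize import least_squares
s=env.state(); q=s["qpos"]; p=s["ee_pos"]; print(q,p,s["ee_rot"])
D=[(18.312,89.639,72.044,139.36,557.873,213.976),(9.907,103.336,66.678,433.82,194.94,199.9),(11.032,101.925,67.06,433.7,-222.5,199.6),
(21.024,117.92,40.857,440.1,-160.6,26),(6.52,99.88,72.937,441.7,-142.7,250.7),(q[1],q[2],q[4],*p)]
A=[];y=[]
for d in D:
    a,b,c=np.radians([d[0],d[0]+d[1],d[0]+d[1]+d[2]]);S,C=np.sin,np.cos
    A+=[[1,0,S(a),S(b),C(b),S(c)],[0,1,C(a),C(b),-S(b),C(c)]]; y+=[np.hypot(d[3],d[4]),d[5]]
k,res,rk,sv=np.linalg.lstsq(np.array(A),np.array(y),rcond=None)
print("c h a b e L",k,res,rk,sv)
def ik(r,z,phi,h0=(10,110)):
    c=np.radians(90+phi)
    def f(v):
        a,b=np.radians([v[0],v[0]+v[1]])
        return k@[1,0,S(a),S(b),C(b),S(c)]-r,k@[0,1,C(a),C(b),-S(b),C(c)]-z
    o=least_squares(f,h0); return [*o.x.round(1),round(90+phi-o.x.sum(),1),round(o.cost,2)]
for phi in(35,45,55,60,65):
    print(phi,[ik(r,z,phi) for r,z in((470,60),(530,60),(530,100),(560,150),(630,170),(650,165))])
E
```

```text
[-19.73742866  -5.25391782 112.91559274   1.36247555  52.94820627
 -93.82474082] [ 426.74561225 -134.12655257  262.53437301] [179.97137383  19.42716943 163.44721976]
c h a b e L [6.45845488e-02 1.41041450e+02 5.91711815e+02 4.17078461e+02
 2.51527216e+01 3.36341718e+02] [0.00555398] 6 [4.8590296  3.47160239 0.37596908 0.3391572  0.26153893 0.11412808]
35 [[np.float64(28.4), np.float64(160.2), np.float64(-63.5), np.float64(0.0)], [np.float64(26.5), np.float64(151.4), np.float64(-52.8), np.float64(0.0)], [np.float64(17.8), np.float64(148.6), np.float64(-41.5), np.float64(0.0)], [np.float64(10.7), np.float64(141.1), np.float64(-26.8), np.float64(0.0)], [np.float64(13.0), np.float64(131.6), np.float64(-19.6), np.float64(0.0)], [np.float64(15.0), np.float64(129.6), np.float64(-19.6), np.float64(0.0)]]
45 [[np.float64(16.0), np.float64(151.0), np.float64(-32.0), np.float64(0.0)], [np.float64(18.5), np.float64(143.6), np.float64(-27.0), np.float64(0.0)], [np.float64(12.0), np.float64(140.7), np.float64(-17.7), np.float64(0.0)], [np.float64(7.6), np.float64(133.3), np.float64(-5.9), np.float
[... 794 characters left out ...]
.float64(10.9), np.float64(0.0)], [np.float64(8.4), np.float64(121.2), np.float64(20.4), np.float64(0.0)], [np.float64(12.9), np.float64(111.5), np.float64(25.6), np.float64(0.0)], [np.float64(14.9), np.float64(109.6), np.float64(25.6), np.float64(0.0)]]
65 [[np.float64(10.8), np.float64(134.5), np.float64(9.7), np.float64(0.0)], [np.float64(15.2), np.float64(127.5), np.float64(12.3), np.float64(0.0)], [np.float64(11.2), np.float64(124.6), np.float64(19.2), np.float64(0.0)], [np.float64(9.6), np.float64(117.1), np.float64(28.3), np.float64(0.0)], [np.float64(14.2), np.float64(107.3), np.float64(33.4), np.float64(0.0)], [np.float64(16.2), np.float64(105.3), np.float64(33.5), np.float64(0.0)]]
```

```bash
cat >> h.py <<'E'
PSI=163.3; H=np.array([604.3,-188.5,85.]); ex=np.array([np.cos(np.radians(-16.7)),np.sin(np.radians(-16.7)),0])
def pose(xi,z,phi): return (*(H+ex*xi)[:2],z,180,90-phi,PSI)
def lid(th,phi,s=30,push=0):
    "TCP pose with the finger under the lip at lid angle th"
    t,p=np.radians([th,phi]); u=np.array([-np.cos(t),np.sin(t)]); n=np.array([-np.sin(t),-np.cos(t)])
    nf=np.array([np.sin(p),np.cos(p)]); b=np.array([-np.cos(p),np.sin(p)]); h=np.array([0,85.])
    T=h+108*u-2.5*n-3.5*nf-s*b if th<phi else h+(108-s)*u+n
    c=T-16*nf; return pose(c[0],c[1],phi)
E
python3 - <<'E'
from h import *
print(lid(0,65))
rel(pose(-155,150,65),pose(-155,52,65))
E
```

```text
(np.float64(496.07137017083096), np.float64(-156.02985495986425), np.float64(52.06971028495687), 180, 25, 163.3)
[ 0.008 -0.001  0.116] [ 0.1 -5.6  0.1]
[ 0.041 -0.001  0.209] [ 0.1 -5.6  0.1]
```

Call:
send_rows(
  targets="0.008 -0.001 0.04 0 -5.6 0 0;0.008 -0.001 0.08 0 -5.6 0 0;0.008 -0.001 0.116 0 -5.6 0 0;0.02 -0.001 0.15 0 -5.6 0 0;0.032 -0.001 0.18 0 -5.6 0 0;0.041 -0.001 0.209 0 -5.6 0 0;0.041 -0.001 0.209 0 -5.6 0 0;0.041 -0.001 0.209 0 -5.6 0 0",
)

```text
time_s: 6.82
ee_pos: [457.7, -144.0, 52.3]
ee_rot: [179.9, 24.9, 163.3]
force: [0.4, -0.6, 0.9]
gripper_width: 0.3
gripper_force: 0.0
```

```bash
python3 - <<'E'
from h import *
print(env.state()["qpos"])
rel(lid(-4,65))
f=eyes.grab_frame("side"); crop(f["image"],(220,150,380,270),4.8,"pics/p3.png")
E
```

```text
[ -19.82881756   12.53302486  133.88404073    9.26878163    8.78953183
 -102.03900818]
[-0.033 -0.001  0.024] [ 0.1 -0.1  0. ]
```

View pics/p3.png

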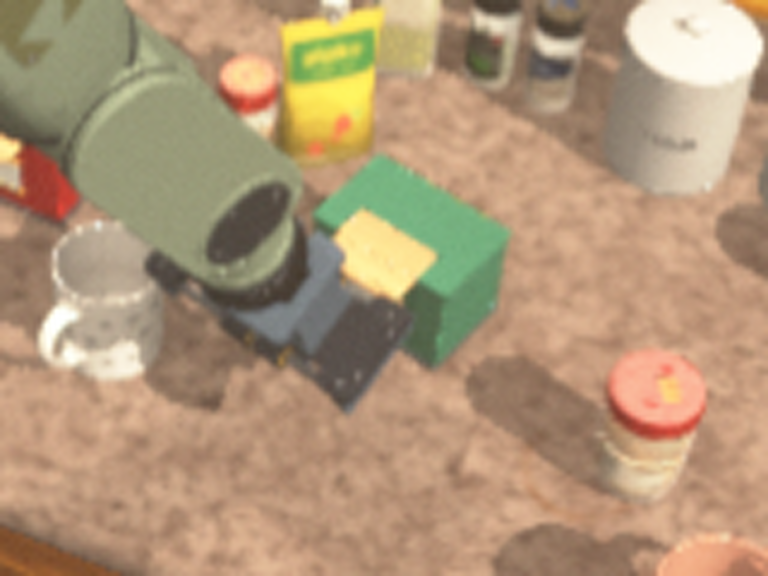

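The fingers are in front of the lip and below it; the body clears the mug at (110,300). Now I'll slide under the lip.

Call:
send_rows(
  targets="-0.006 0 0.004 0 0 0 0;-0.012 0 0.009 0 0 0 0;-0.019 -0.001 0.014 0 0 0 0;-0.026 -0.001 0.019 0 0 0 0;-0.033 -0.001 0.024 0 0 0 0;-0.033 -0.001 0.024 0 0 0 0",
)

```text
time_s: 7.37
ee_pos: [498.0, -157.4, 46.5]
ee_rot: [180.0, 25.2, 163.4]
force: [-0.0, 0.4, 0.2]
gripper_width: 0.1
gripper_force: 0.0
```

```bash
python3 - <<'E'
from h import *
print(env.state()["qpos"])
rel(*[lid(t,65) for t in(0,4,8,12,16,20,24,28,32,36,40)])
E
```

```text
[ -19.6579393    16.16450893  129.50590693    8.30560188    9.227999
 -101.00117626]
[-0.     0.001 -0.006] [0.1 0.2 0.1]
[-0.004  0.001 -0.013] [0.1 0.2 0.1]
[-0.008  0.001 -0.019] [0.1 0.2 0.1]
[-0.012  0.001 -0.025] [0.1 0.2 0.1]
[-0.017  0.001 -0.031] [0.1 0.2 0.1]
[-0.023  0.001 -0.036] [0.1 0.2 0.1]
[-0.028  0.001 -0.041] [0.1 0.2 0.1]
[-0.034  0.001 -0.046] [0.1 0.2 0.1]
[-0.041  0.001 -0.05 ] [0.1 0.2 0.1]
[-0.047  0.001 -0.054] [0.1 0.2 0.1]
[-0.054  0.001 -0.057] [0.1 0.2 0.1]
```

Call:
send_rows(
  targets="0 0.001 -0.006 0 0 0 0;-0.002 0.001 -0.01 0 0 0 0;-0.004 0.001 -0.013 0 0 0 0;-0.006 0.001 -0.016 0 0 0 0;-0.008 0.001 -0.019 0 0 0 0;-0.01 0.001 -0.022 0 0 0 0;-0.012 0.001 -0.025 0 0 0 0;-0.015 0.001 -0.028 0 0 0 0;-0.017 0.001 -0.031 0 0 0 0",
)

```text
time_s: 8.12
ee_pos: [498.6, -156.5, 82.0]
ee_rot: [180.0, 25.2, 163.4]
force: [-3.8, 2.3, 1.3]
gripper_width: 0.3
gripper_force: 2.3
```

```bash
python3 - <<'E'
from h import *
print(env.state()["qpos"])
rel(*[lid(t,65) for t in range(20,64,4)])
f=eyes.grab_frame("side"); crop(f["image"],(220,150,380,270),4.8,"pics/p4.png")
E
```

```text
[-19.49066201  12.37917642 126.92390632   4.65476227  15.60647491
 -97.13796621]
[-0.007 -0.    -0.004] [0.1 0.2 0.1]
[-0.013 -0.    -0.009] [0.1 0.2 0.1]
[-0.019 -0.    -0.014] [0.1 0.2 0.1]
[-0.025 -0.    -0.018] [0.1 0.2 0.1]
[-0.032 -0.    -0.022] [0.1 0.2 0.1]
[-0.039 -0.    -0.025] [0.1 0.2 0.1]
[-0.046 -0.    -0.028] [0.1 0.2 0.1]
[-0.053 -0.    -0.03 ] [0.1 0.2 0.1]
[-0.06  -0.    -0.032] [0.1 0.2 0.1]
[-0.068 -0.    -0.033] [0.1 0.2 0.1]
[-0.075 -0.    -0.034] [0.1 0.2 0.1]
```

View pics/p4.png

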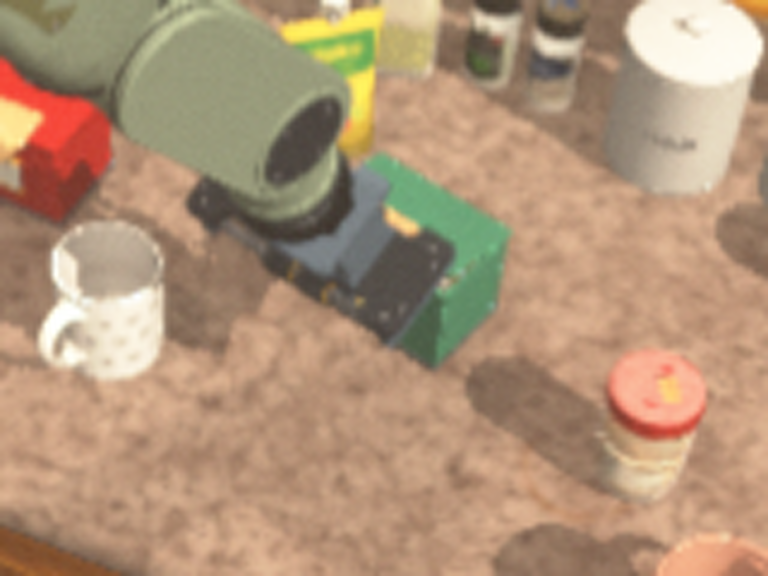

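The caddy's corners at (437,365) and (510,235) haven't moved. The lip has risen with the fingers, its right corner now near (445,283). The horizontal push is 4.4 N, so I'll flatten the tool slightly as it rises and back off 2 mm.

```bash
python3 - <<'E'
from h import *
H-=2*ex
rel(*[lid(t,p) for t,p in zip(np.arange(18,66,4),np.linspace(64,53,12))])
E
```

```text
[-0.002 -0.    -0.002] [ 0.1 -0.7  0.1]
[-0.008 -0.    -0.006] [ 0.1 -1.7  0.1]
[-0.015 -0.    -0.011] [ 0.1 -2.7  0.1]
[-0.022 -0.    -0.015] [ 0.1 -3.7  0.1]
[-0.029 -0.    -0.019] [ 0.1 -4.7  0.1]
[-0.036 -0.    -0.022] [ 0.1 -5.7  0.1]
[-0.043 -0.    -0.025] [ 0.1 -6.7  0.1]
[-0.051 -0.    -0.027] [ 0.1 -7.7  0.1]
[-0.059 -0.    -0.029] [ 0.1 -8.7  0.1]
[-0.067 -0.    -0.03 ] [ 0.1 -9.7  0.1]
[-0.073 -0.    -0.03 ] [  0.1 -10.7   0.1]
[-0.078 -0.    -0.031] [  0.1 -11.7   0.1]
```

Call:
send_rows(
  targets="-0.002 0 -0.002 0 -0.7 0 0;-0.008 0 -0.006 0 -1.7 0 0;-0.015 0 -0.011 0 -2.7 0 0;-0.022 0 -0.015 0 -3.7 0 0;-0.029 0 -0.019 0 -4.7 0 0;-0.036 0 -0.022 0 -5.7 0 0",
)

```text
time_s: 8.67
ee_pos: [523.1, -164.0, 118.9]
ee_rot: [-180.0, 31.2, 163.4]
force: [-1.2, 0.5, 0.1]
gripper_width: 0.5
gripper_force: 0.4
```

```bash
python3 - <<'E'
from h import *
print(env.state()["qpos"])
H-=2*ex
rel(*[lid(t,p) for t,p in zip(np.arange(42,90,4),[58,57,56,55]+[55]*8)])
f=eyes.grab_frame("side"); crop(f["image"],(220,150,380,270),4.8,"pics/p5.png")
E
```

```text
[-19.54272364   9.95039999 126.00514054   6.83375986  12.93662298
 -99.21299745]
[-0.005 -0.    -0.002] [ 0.1 -0.8  0.1]
[-0.013 -0.    -0.003] [ 0.1 -1.8  0.1]
[-0.021 -0.    -0.004] [ 0.1 -2.8  0.1]
[-0.029 -0.    -0.005] [ 0.1 -3.8  0.1]
[-0.035 -0.    -0.005] [ 0.1 -3.8  0.1]
[-0.041 -0.    -0.005] [ 0.1 -3.8  0.1]
[-0.046 -0.    -0.005] [ 0.1 -3.8  0.1]
[-0.051 -0.    -0.004] [ 0.1 -3.8  0.1]
[-0.057 -0.    -0.003] [ 0.1 -3.8  0.1]
[-0.062 -0.    -0.001] [ 0.1 -3.8  0.1]
[-0.067 -0.     0.001] [ 0.1 -3.8  0.1]
[-0.072 -0.     0.003] [ 0.1 -3.8  0.1]
```

View pics/p5.png

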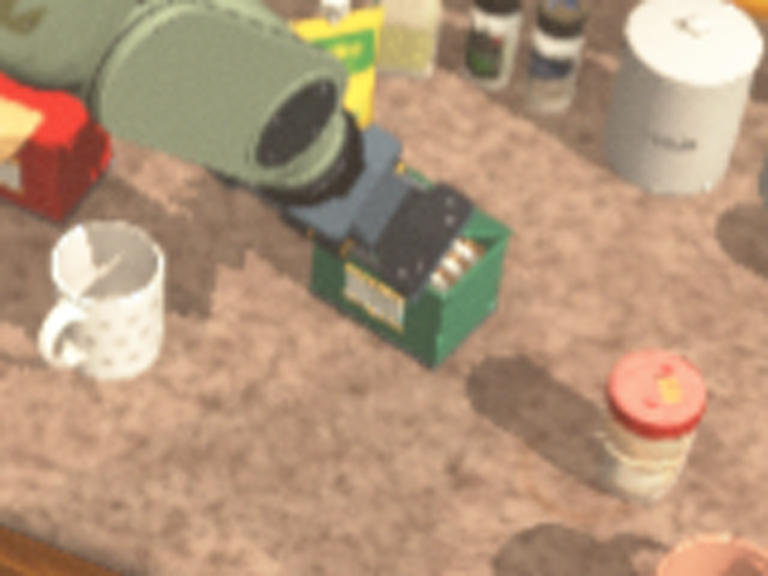

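The lid is partly open: the sachets show at (460,260), and the caddy hasn't moved (corner at (437,365)). I'll carry on to upright.

Call:
send_rows(
  targets="-0.005 0 -0.002 0 -0.8 0 0;-0.013 0 -0.003 0 -1.8 0 0;-0.021 0 -0.004 0 -2.8 0 0;-0.029 0 -0.005 0 -3.8 0 0;-0.035 0 -0.005 0 -3.8 0 0;-0.041 0 -0.005 0 -3.8 0 0;-0.046 0 -0.005 0 -3.8 0 0;-0.051 0 -0.004 0 -3.8 0 0;-0.057 0 -0.003 0 -3.8 0 0;-0.062 0 -0.001 0 -3.8 0 0;-0.067 0 0.001 0 -3.8 0 0;-0.072 0 0.003 0 -3.8 0 0",
)

```text
time_s: 9.72
ee_pos: [582.9, -181.7, 151.8]
ee_rot: [-180.0, 34.8, 163.4]
force: [-0.1, -0.0, -1.1]
gripper_width: 0.3
gripper_force: 0.1
```

```bash
python3 - <<'E'
from h import *
print(env.state()["qpos"])
rel(*[lid(t,55) for t in np.arange(88,110,3)])
f=eyes.grab_frame("side"); crop(f["image"],(220,120,380,240),4.8,"pics/p6.png")
E
```

```text
[-19.22160365  11.73778765 119.18708494   6.08923235  14.39737405
 -98.08527351]
[-0.006 -0.     0.002] [ 0.1 -0.2  0.1]
[-0.009 -0.     0.004] [ 0.1 -0.2  0.1]
[-0.012 -0.     0.006] [ 0.1 -0.2  0.1]
[-0.016 -0.     0.009] [ 0.1 -0.2  0.1]
[-0.019 -0.     0.012] [ 0.1 -0.2  0.1]
[-0.021 -0.     0.015] [ 0.1 -0.2  0.1]
[-0.024 -0.     0.018] [ 0.1 -0.2  0.1]
[-0.027 -0.     0.021] [ 0.1 -0.2  0.1]
```

View pics/p6.png

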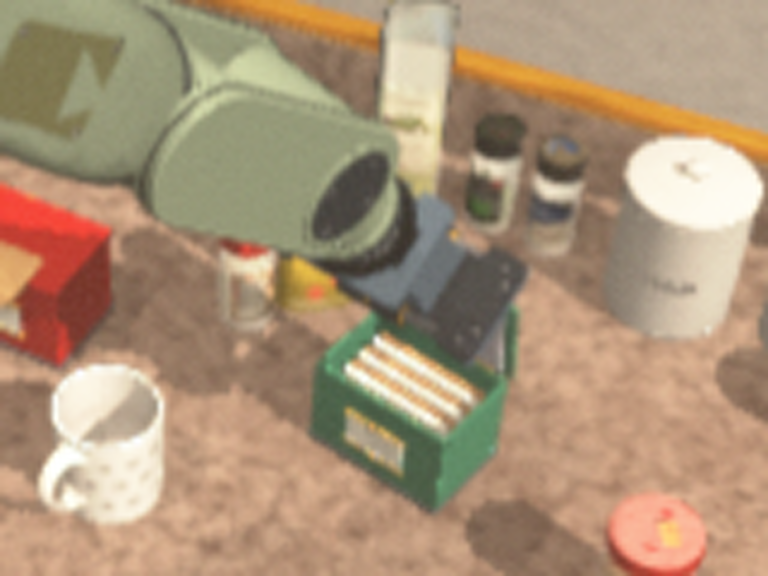

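The lid stands nearly upright at (510,340). Next I'll push it past upright and then back out along the fingers.

Call:
send_rows(
  targets="-0.006 0 0.002 0 0 0 0;-0.009 0 0.004 0 0 0 0;-0.012 0 0.006 0 0 0 0;-0.016 0 0.009 0 0 0 0;-0.019 0 0.012 0 0 0 0;-0.021 0 0.015 0 0 0 0;-0.024 0 0.018 0 0 0 0;-0.024 0 0.018 0 0 0 0;-0.024 0 0.018 0 0 0 0",
)

```text
time_s: 10.52
ee_pos: [611.1, -190.0, 150.4]
ee_rot: [-180.0, 34.7, 163.4]
force: [-1.6, 0.5, -0.4]
gripper_width: 0.3
gripper_force: 0.0
```

Call:
send_rows(
  targets="0.01 0 -0.02 0 0 0 0;0.02 0 -0.05 0 0 0 0;0.02 0 -0.09 0 0 0 0;0.02 0 -0.13 0 0 0 0;0.02 0 -0.17 0 0 0 0;0.02 0 -0.17 0 0 0 0;0.02 0 -0.17 0 0 0 0",
)

```text
time_s: 11.1
ee_pos: [502.2, -157.7, 282.0]
ee_rot: [-180.0, 35.1, 163.4]
force: [0.3, 0.7, -0.1]
gripper_width: 0.3
gripper_force: 0.0
```

```bash
python3 - <<'E'
from h import *
s=env.state();print(s["qpos"],s["ee_pos"],s["force"])
f=eyes.grab_frame("side"); crop(f["image"],(220,120,380,240),4.8,"pics/p7.png")
E
```

```text
[-19.88998623  -4.53662084 115.64685338   3.39524401  33.87051599
 -95.55307852] [ 502.18039495 -157.67620223  281.96173702] [ 0.34727472  0.68920045 -0.07923413]
```

View pics/p7.png

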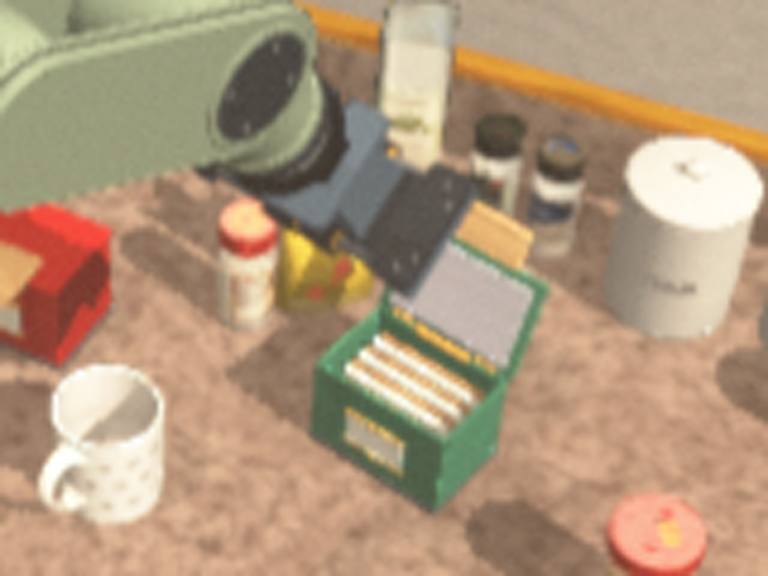

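The lid rests open, leaning back past upright at (490,290). The mug, caddies and jars all stand in place and the arm is clear, so I'll hand it in.

```bash
python3 -c "
from workcell import env
print(env.job_done())"
```

```text
the job is handed in; nothing more can be done
None
```

I slid the dotted mug about 130 mm to the left and pushed the green lid past upright; it rests open on its own in the last picture. The job is handed in, but no verdict came back.

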